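Line up the paint pots from light to dark

ROBOT

A 7-joint arm with a two-finger parallel gripper is mounted at the origin on the work surface. World frame = base frame: x ahead of the robot, y to its left, z up, the work surface at z = 0. Lengths are in mm, angles in rad, forces in N, time in s.
With the tool pointing down it reaches from about 350 to 900 mm from the base axis. Payload 19.9 kg.
Tool frame: the origin (TCP) lies midway between the tips of the shut fingers; the grasp point (between the pads) lies r.tcp_to_grasp behind it (r.tcp_to_grasp is the distance from the TCP to the grasp point, in mm); z points along the fingers, y is the direction in which the jaws open and shut (so a half turn about z gives the same grasp; the last joint's range is limited). The gripper opens to 85 mm and grips with 20 to 120 N. Pads are 22 mm wide; open, the fingers measure 114 mm over their backs; the gripper's body (76 mm by 85 mm) begins 54 mm behind the grasp point. The pads swing forward as they close: fully open they stand 13 mm farther back than shut.
Start: joints at [1.165, 0.417, -0.01, 1.614, 0.005, 1.111, -0.053], TCP at [222.968, -583.852, 200.36] pointing down, gripper open.
Joint ranges: [-2.81, 2.81], [-0.39, 2.02], [-1.27, 1.25], [0.06, 2.57], [-1.19, 4.33], [0.19, 2], [-2.82, 2.82]. Speed limits (rad/s): [1.89, 1.89, 2.39, 2.39, 3.01, 3.01, 3.01].

INTERFACE

Orientations are given as a rotation vector (axis times angle).
In Python, from workcell import monitor, capture, camera_info, r gives the robot as it stands. The module is installed in compiled form; this text tells all that it offers.
- The arm moves only by the shell command python3 -m pendant 'ROWS'. ROWS is JSON, a list of rows, each a list of 3 entries, a list of its own where there are three numbers: the closure, from -1 (fully open) to 1 (shut), then the shift along the tool's x, y, z in mm, then the turn, a rotation vector about the tool's x, y, z in rad. A call has 1 to 8 rows; each row shifts and turns the commanded pose from where the row before left it, along the tool's axes as they then stand; what a row does not reach is not made up. A row lasts 1/12 s, in which the tool goes at most 41.7 mm and 7.16 degrees, less where a joint would pass 70% of its speed; a pose out of reach is approached as far as the arm can. A call with a gripper value outside its range is refused whole. The fingers move at their own pace and stop on an object; the grip force is fixed at half the most. Time passes only in rows, so rows that do not move let the fingers close. It gives the time, the measured TCP pose, the force and the opening at its end, in the units of the state.
- monitor.sense(): the state, without advancing time (a new reading comes with each control period).
- capture(name): name is "side" or "top"; returns the picture (420x560x3 uint8, red, green, blue); there is no depth.
- camera_info(name): a dict with "mtx" (3x3 intrinsics, pixels), "k1" (the pictures are not rectified: a ray, as slopes to the right and down, at radius r is drawn at 1 + k1 r^2 times it, then the intrinsics apply), "world_from_camera" (4x4, takes a point from camera to world coordinates). Camera axes: x right, y down, z forward; pixel columns grow to the right and rows downward; lengths in mm; the calibration is good to about 2 mm. A picture is of the moment at which its call begins. camera_info takes no time and is no camera call.
- r.finish_job(): hands the job in, once; it reports no verdict.
The state is a dict: "t": time; "q": joint angles; "dq": joint speeds; "joint_efforts": joint torques, N m; "eef_pos": TCP position; "tcp_rot": TCP orientation; "wrist_force": force on the tool from outside, world axes, zero at the start; "torque": the same for the moment, N m; "grip_width": finger opening in mm.
Only numpy, scipy, OpenCV 4.12 (cv2) and the standard library are available. Lean on these libraries where they do the work, as an engineer would, in place of code of your own. Each camera call takes 0.05 s, during which the arm holds its last target. There are 200 camera calls.

TASK

Line up the four paint pots on the wooden board from lightest to darkest, one standing upright on the middle of each blue mark, with the lightest at the end with the white tile and the darkest at the end with the black tile. Set them down without tipping any over, let go of them all, and leave the cup standing where it is.

Things in the scene. Friction and masses are not known exactly. Their poses are not given: they have to be found in the camera images.
- pot_cream: Closed round paint pot, lid and body pale cream, the lightest of the four shades (white band with a stripe round the middle, thin white collar under the lid). Loose, 80 to 150 g, stands upright on the table. Diameter 50 mm, 62.5 mm high, lid 49 mm across. Origin: centre of its underside; z up along its axis.
- pot_apricot: Closed round paint pot, lid and body light apricot orange, second lightest of the four shades (white band with a stripe round the middle, thin white collar under the lid). Loose, 80 to 150 g, stands upright on the table. Diameter 50 mm, 62.5 mm high, lid 49 mm across. Origin: centre of its underside; z up along its axis.
- pot_rust: Closed round paint pot, lid and body rust red-orange, second darkest of the four shades (white band with a stripe round the middle, thin white collar under the lid). Loose, 80 to 150 g, stands upright on the table. Diameter 50 mm, 62.5 mm high, lid 49 mm across. Origin: centre of its underside; z up along its axis.
- pot_brown: Closed round paint pot, lid and body very dark brown, the darkest of the four shades (white band with a stripe round the middle, thin white collar under the lid). Loose, 80 to 150 g, stands upright on the table. Diameter 50 mm, 62.5 mm high, lid 49 mm across. Origin: centre of its underside; z up along its axis.
- mark_a: Fixed round blue mark with a white dot, the end mark on the robot's left (+y), on a pale wooden board (75 x 430 x 12 mm thick, on the table, turned up to 0.2 rad). 56 mm across, 2 mm thick. Marks a, b, c, d lie in a line in that order, 80 mm apart. Origin: centre of its underside, 12 mm above the table (a pot on it stands at 14 mm). x across the board, y along it to the left.
- mark_b: Fixed round blue mark with a white dot, second from the robot's left, on a pale wooden board (75 x 430 x 12 mm thick, on the table, turned up to 0.2 rad). 56 mm across, 2 mm thick. Marks a, b, c, d lie in a line in that order, 80 mm apart. Origin: centre of its underside, 12 mm above the table (a pot on it stands at 14 mm). x across the board, y along it to the left.
- mark_c: Fixed round blue mark with a white dot, third from the robot's left, on a pale wooden board (75 x 430 x 12 mm thick, on the table, turned up to 0.2 rad). 56 mm across, 2 mm thick. Marks a, b, c, d lie in a line in that order, 80 mm apart. Origin: centre of its underside, 12 mm above the table (a pot on it stands at 14 mm). x across the board, y along it to the left.
- mark_d: Fixed round blue mark with a white dot, the end mark on the robot's right (-y), on a pale wooden board (75 x 430 x 12 mm thick, on the table, turned up to 0.2 rad). 56 mm across, 2 mm thick. Marks a, b, c, d lie in a line in that order, 80 mm apart. Origin: centre of its underside, 12 mm above the table (a pot on it stands at 14 mm). x across the board, y along it to the left.
- white_tile: Fixed white square tile, 36 x 36 x 5 mm, on one end of the same board, 65 mm beyond the end mark, in line with the marks (either beyond mark a or beyond mark d): it shows the light end of the row. A black tile of the same size lies at the other end, the dark end. Origin: centre of its underside.
- cup: Beige drinking cup with coloured dots, loose, empty, 160 g, standing upright among the pots; 72 mm across the rim, 54 mm at the foot, 90 mm high. Must be left alone. Origin: centre of its underside; z up.

How it is judged (in metres and radians):
At the end, for the whole second after the job is handed in: Counted from the white tile, the cream, apricot, rust and brown pots stand on the first, second, third and fourth mark: each within 12 mm of its mark's centre, resting on it (underside 3 mm below to 6 mm above the mark's origin), upright within 0.1 rad, at rest and released (((horizontal distance between white_tile and mark_a below 0.1 m and horizontal distance between pot_cream and mark_a below 0.012 m and z of pot_cream in the frame of mark_a between -0.003 and 0.006 m and horizontal distance between pot_apricot and mark_b below 0.012 m and z of pot_apricot in the frame of mark_b between -0.003 and 0.006 m and horizontal distance between pot_rust and mark_c below 0.012 m and z of pot_rust in the frame of mark_c between -0.003 and 0.006 m and horizontal distance between pot_brown and mark_d below 0.012 m and z of pot_brown in the frame of mark_d between -0.003 and 0.006 m) or (horizontal distance between white_tile and mark_d below 0.1 m and horizontal distance between pot_cream and mark_d below 0.012 m and z of pot_cream in the frame of mark_d between -0.003 and 0.006 m and horizontal distance between pot_apricot and mark_c below 0.012 m and z of pot_apricot in the frame of mark_c between -0.003 and 0.006 m and horizontal distance between pot_rust and mark_b below 0.012 m and z of pot_rust in the frame of mark_b between -0.003 and 0.006 m and horizontal distance between pot_brown and mark_a below 0.012 m and z of pot_brown in the frame of mark_a between -0.003 and 0.006 m)) and angle between each of pot_cream, pot_apricot, pot_rust, pot_brown's own z axis and vertical below 0.1 rad and linear speed of each of pot_cream, pot_apricot, pot_rust, pot_brown below 0.02 m/s and angular speed of each of pot_cream, pot_apricot, pot_rust, pot_brown below 0.2 rad/s); the robot touches nothing.
It fails at once if a pot was tipped over (more than 0.6 rad) (angle between any of pot_cream, pot_apricot, pot_rust, pot_brown's own z axis and vertical above 0.6 rad).
It fails at once if the cup was shifted more than 20 mm or tipped more than 0.4 rad (distance of cup from where it was at the start of the episode above 0.02 m or angle between cup's own z axis and vertical above 0.4 rad).
It also fails if it takes over 99 s, if anything falls off the work surface, if the arm or the gripper's body presses on something with over 40 N, if the wrist force passes 120 N, or if a joint passes its speed limit or range.

## Working session

There is one attempt and no reset: what is moved stays moved. The work goes in short steps, Python scripts to look and compute and a shell command to move; the robot and the scene stay as the last step left them, time stands still between calls to the robot, and variables do not carry over. Pictures are saved under pics/ and viewed, about 12 in all and at most 16, crops included, and the job is handed in when it is done.

```bash
mkdir -p pics
python3 - <<'E'
from workcell import monitor, capture, camera_info, r
import cv2
print(monitor.sense(), r.tcp_to_grasp)
for n in("top","side"):
    im=capture(n); cv2.imwrite(f"pics/{n}0.png",im[:,:,::-1]); print(camera_info(n))
E
```

```text
{'t': 0.0, 'q': array([ 1.16448781,  0.41798383, -0.0102711 ,  1.61422637,  0.00468032,
        1.11067513, -0.05297881]), 'dq': array([ 0.00057069,  0.00066108, -0.00027039,  0.00045073, -0.00189602,
        0.0020108 ,  0.00023872]), 'joint_efforts': array([ 7.99805948e-04, -8.64448214e+01,  6.78712483e-01, -4.34897017e+01,
        1.90609280e-02,  7.39421899e-03, -6.56140060e-05]), 'eef_pos': array([ 222.81003096, -583.49929981,  199.73234147]), 'tcp_rot': array([-3.08826891e+00, -5.69631892e-01,  4.97812980e-04]), 'wrist_force': array([ 0.12248816, -0.38814562,  0.11785245]), 'torque': array([ 0.03393174, -0.03091995, -0.05114013]), 'grip_width': 84.98464984215592} 18.700000000000003
{'mtx': array([[402.94466121,   0.        , 285.39924065],
       [  0.        , 402.94466121, 207.29101545],
       [  0.        ,   0.        ,   1.        ]]), 'k1': -0.01121594798049139, 'world_from_camera': array([[-1.15200059e-02, -9.96991633e-01,  7.66483720e-02,
         4.77634214e+02],
       [-9.99871442e-01,  1.23403714e-02,  1.02379485e-02,
        -1.52538501e+01],
       [-1.11530184e-02, -7.65205770e-02, -9.97005623e-01,
         8.49839311e+02],
       [ 0.00000000e+00,  0.00000000e+00,  0.00000000e+00,
         1.00000000e+00]])}
{'mtx': array([[401.65433245,   0.        , 278.04858753],
       [  0.        , 401.65433245, 209.37034338],
       [  0.        ,   0.        ,   1.        ]]), 'k1': -0.08693136164573376, 'world_from_camera': array([[-7.86783965e-01, -3.68128689e-01,  4.95431388e-01,
         3.64967962e+01],
       [-6.17188871e-01,  4.60132326e-01, -6.38244577e-01,
         6.02222026e+02],
       [ 6.99214230e-03, -8.07935338e-01, -5.89229666e-01,
         6.44754951e+02],
       [ 0.00000000e+00,  0.00000000e+00,  0.00000000e+00,
         1.00000000e+00]])}
```

View pics/top0.png

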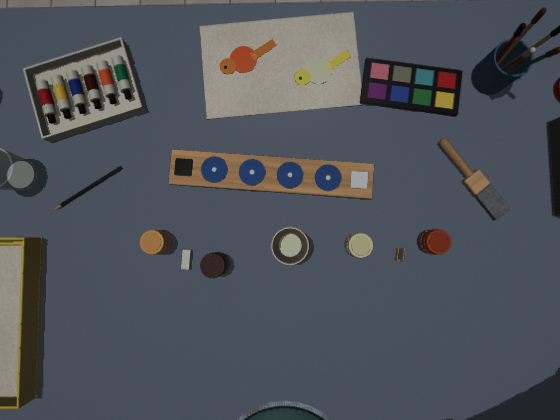

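View pics/side0.png

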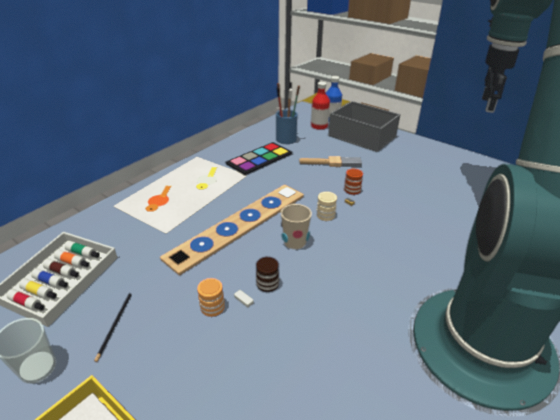

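```bash
cat > h.py <<'E'
import numpy as np, cv2
from workcell import monitor, capture, camera_info, r
from scipy.spatial.transform import Rotation as R
def px2w(n,uv,z):
    c=camera_info(n);T=c["world_from_camera"]
    d=cv2.undistortPoints(np.array([[uv]],float),c["mtx"],np.array([c["k1"],0,0,0.]))[0,0]
    v=T[:3,:3]@[d[0],d[1],1]; return T[:3,3]+v*(z-T[2,3])/v[2]
def circles(im,r0,r1,p2=14):
    g=cv2.cvtColor(cv2.resize(im,None,fx=3,fy=3,interpolation=cv2.INTER_CUBIC),cv2.COLOR_RGB2GRAY)
    c=cv2.HoughCircles(g,cv2.HOUGH_GRADIENT_ALT,1,45,param1=120,param2=.6,minRadius=r0*3,maxRadius=r1*3)
    return [] if c is None else (c[0]+[1,1,0])/3-[2/3,2/3,0]
def tool(p=None):
    s=monitor.sense(); M=R.from_rotvec(s["tcp_rot"]).as_matrix()
    return s,M
E
python3 - <<'E'
from h import *
im=capture("top")
for c in circles(im,9,16): 
    if 140<c[1]<290: print(c.round(1),"z14",px2w("top",c[:2],14).round(1),"z62.5",px2w("top",c[:2],62.5).round(1),im[int(c[1]),int(c[0])])
hsv=cv2.cvtColor(im,cv2.COLOR_RGB2HSV)
m=((hsv[...,0]>105)&(hsv[...,1]>170)).astype(np.uint8)
m[:140]=0;m[200:]=0;m=cv2.morphologyEx(m,cv2.MORPH_CLOSE,np.ones((7,7)))
n,_,st,ce=cv2.connectedComponentsWithStats(m)
for i in range(1,n):
    if st[i,4]>200: print("mark",ce[i].round(1),st[i,4],px2w("top",ce[i],14).round(1))
s,M=tool();print(M.round(3))
v=np.vstack([im[215:290,120:300],im[215:290,300:480]])
cv2.imwrite("pics/c1.png",cv2.resize(v,None,fx=4,fy=4,interpolation=cv2.INTER_CUBIC)[:,:,::-1])
E
```

```text
[151.7 242.3  12.8] z14 [472.3 271.9  14. ] z62.5 [472.6 255.3  62.5] [152 110  65]
[ 20.7 173.7  13.8] z14 [620.3 553.8  14. ] z62.5 [612.1 520.8  62.5] [101 105 100]
[359.7 245.3  12.3] z14 [ 461.3 -158.9   14. ] z62.5 [ 462.3 -150.6   62.5] [155 150 118]
[289.7 175.7  13.5] z14 [608.2 -16.4  14. ] z62.5 [600.6 -16.3  62.5] [159 162 166]
[252.3 171.3  13.4] z14 [618.4  61.8  14. ] z62.5 [610.2  57.3  62.5] [158 161 166]
[212.7 168.3  13.5] z14 [625.9 145.2  14. ] z62.5 [617.3 135.9  62.5] [133 141 154]
[289.7 244.7  11.2] z14 [464.4 -14.6  14. ] z62.5 [465.1 -14.6  62.5] [157 161 139]
[213.3 265.   13.3] z14 [424.3 143.4  14. ] z62.5 [427.4 134.2  62.5] [50 38 35]
[436.3 241.7  13.7] z14 [ 467. -317.   14.] z62.5 [ 467.6 -299.5   62.5] [102  41  25]
[436.3 241.7  10.9] z14 [ 467. -317.   14.] z62.5 [ 467.6 -299.5   62.5] [102  41  25]
[327.7 175.7  14.8] z14 [607.1 -95.8  14. ] z62.5 [599.6 -91.1  62.5] [106 119 138]
[327.7 175.7  12.4] z14 [607.1 -95.8  14. ] z62.5 [599.6 -91.1  62.5] [106 119 138]
[[ 0.934  0.357 -0.   ]
 [ 0.357 -0.934  0.001]
 [-0.    -0.001 -1.   ]]
```

View pics/c1.png

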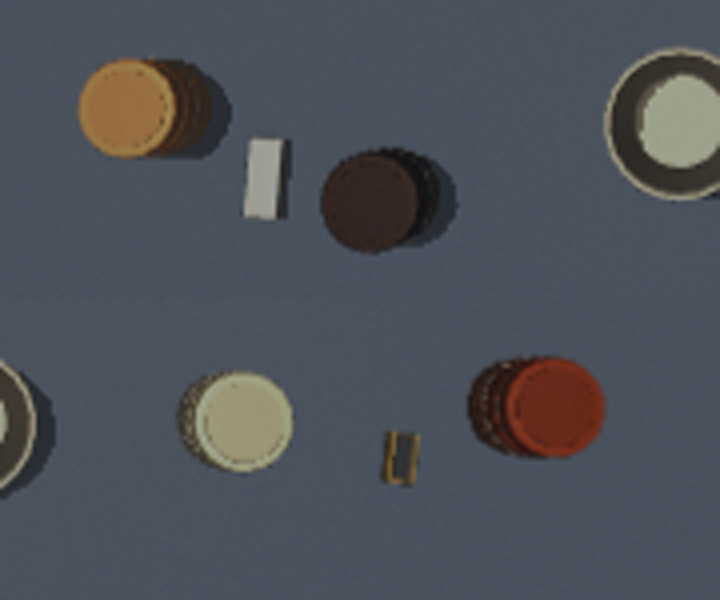

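Run:
```python
from h import *
im=capture("top")
g=im.astype(float).min(2)
P=[]
for u,v in [(214,169),(252,172),(290,175),(328,178)]:
    w=np.clip(g[v-6:v+7,u-6:u+7]-70,0,None); yy,xx=np.mgrid[v-6:v+7,u-6:u+7]
    c=((w*xx).sum()/w.sum(),(w*yy).sum()/w.sum()); p=px2w("top",c,14);P.append(p); print(np.round(c,1),p.round(1))
P=np.array(P); m=P.mean(0); d=np.linalg.svd((P-m)[:,:2])[2][0]; d*=np.sign(d[1])
print("yaw",np.arctan2(-d[0],d[1]))
for k in (1.5,.5,-.5,-1.5): print("fit",(m[:2]+d*80*k).round(1))
for n,x,y in [("apr",127,108),("bro",370.5,202.5),("cre",244+720,422-300),("rus",556+720,107.5)]:
    print(n,px2w("top",(120+(x+.5)/4-.5,215+(y+.5)/4-.5),62.5).round(1))
```

```text
[213.6 169. ] [624.5 143.2  14. ]
[251.5 171.6] [617.7  63.5  14. ]
[289.6 174.4] [610.9 -16.2  14. ]
[327.7 177.2] [603.9 -95.8  14. ]
yaw -0.08573257225274407
fit [624.5 143.3]
fit [617.7  63.6]
fit [610.8 -16.2]
fit [604.  -95.9]
apr [474.  255.9  62.5]
bro [427.  136.3  62.5]
cre [ 462.6 -152.5   62.5]
rus [ 467.8 -304.    62.5]
```

```bash
python3 -m pendant '[[-1,[33,-17.5,0],[0,0,0]],[-1,[33,-17.5,0],[0,0,0]],[-1,[33,-17.5,0],[0,0,0]],[-1,[33,-17.5,0],[0,0,0]],[-1,[33,-17.5,0],[0,0,0]],[-1,[33,-17.5,0],[0,0,0]],[-1,[33,-17.5,0],[0,0,0]],[-1,[33,-17.5,0],[0,0,0]]]'
python3 -m pendant '[[-1,[33,-17.5,0],[0,0,0]],[-1,[32,-16,0],[0,0,0]],[-1,[0,0,0],[0,0,-0.112]],[-1,[0,0,0],[0,0,-0.112]],[-1,[0,0,0],[0,0,-0.112]],[-1,[0,0,0],[0,0,-0.112]],[-1,[0,0,0],[0,0,-0.112]],[-1,[0,0,0],[0,0,-0.112]]]'
python3 -m pendant '[[-1,[0,0,0],[0,0,-0.112]],[-1,[0,0,0],[0,0,-0.112]],[-1,[0,0,0],[0,0,-0.112]],[-1,[0,0,0],[0,0,-0.112]],[-1,[0,0,0],[0,0,0]],[-1,[0,0,0],[0,0,0]]]'
cat >> h.py <<'E'
def go(x,y,z):
    s,M=tool(); print("t",s["t"],"pos",s["eef_pos"].round(1),"w",round(s["grip_width"],1),"F",s["wrist_force"].round(1))
    print("yaw y-axis",np.arctan2(M[1,1],M[0,1]).round(4),"tilt",M[2].round(3),"q7",s["q"][6].round(2))
    print("tool delta",(M.T@(np.array([x,y,z])-s["eef_pos"])).round(1))
E
python3 -c "from h import *;go(467.8,-304,16)"
```

```text
t: 0.87
eef_pos: [420.5, -357.3, 200.4]
tcp_rot: [3.089, 0.57, -0.0]
wrist_force: [0.3, -0.8, -0.1]
grip_width: 85.3
t: 1.53
eef_pos: [468.3, -304.3, 200.3]
tcp_rot: [-2.724, -1.564, 0.0]
wrist_force: [-0.3, -0.1, -0.8]
grip_width: 85.2
t: 2.03
eef_pos: [468.3, -304.5, 200.3]
tcp_rot: [-2.319, -2.119, -0.0]
wrist_force: [0.1, 0.3, 1.0]
grip_width: 85.4
t 2.0333 pos [ 468.3 -304.5  200.3] w 85.4 F [0.1 0.3 1. ]
yaw y-axis -0.0898 tilt [ 0. -0. -1.] q7 0.32
tool delta [  0.4  -0.5 184.3]
```

```bash
python3 -m pendant '[[-1,[0,0,32],[0,0,0]],[-1,[0,0,32],[0,0,0]],[-1,[0,0,32],[0,0,0]],[-1,[0,0,32],[0,0,0]],[-1,[0,0,28],[0,0,0]],[-1,[0,0,18],[0,0,0]],[-1,[0,0,10],[0,0,0]],[-1,[0,0,0],[0,0,0]]]'
python3 -m pendant '[[1,[0,0,0],[0,0,0]],[1,[0,0,0],[0,0,0]],[1,[0,0,0],[0,0,0]],[1,[0,0,0],[0,0,0]],[1,[0,0,0],[0,0,0]],[1,[0,0,0],[0,0,0]],[1,[0,0,0],[0,0,0]],[1,[0,0,0],[0,0,0]]]'
python3 -m pendant '[[1,[0,0,-10],[0,0,0]],[1,[0,0,-20],[0,0,0]],[1,[0,0,-25],[0,0,0]],[1,[0,0,-25],[0,0,0]],[1,[0,0,-25],[0,0,0]],[1,[0,0,-15],[0,0,0]],[1,[0,0,0],[0,0,0]]]'
python3 - <<'E'
from h import *
go(617.7,63.6,136)
im=capture("side");cv2.imwrite("pics/s1.png",im[:,:,::-1])
E
```

```text
t: 2.7
eef_pos: [467.5, -303.8, 14.6]
tcp_rot: [-2.315, -2.119, 0.001]
wrist_force: [-0.6, 0.4, -0.2]
grip_width: 85.5
t: 3.37
eef_pos: [469.1, -305.0, 18.1]
tcp_rot: [2.314, 2.122, 0.0]
wrist_force: [-4.2, 0.8, 14.5]
grip_width: 46.6
t: 3.95
eef_pos: [470.0, -305.3, 140.7]
tcp_rot: [2.311, 2.12, 0.002]
wrist_force: [-0.4, 0.1, -0.2]
grip_width: 46.3
t 3.95 pos [ 470.  -305.3  140.7] w 46.3 F [-0.4  0.1 -0.2]
yaw y-axis -0.0863 tilt [-0.003  0.005 -1.   ] q7 0.3
tool delta [380.3 115.3   4.2]
```

View pics/s1.png

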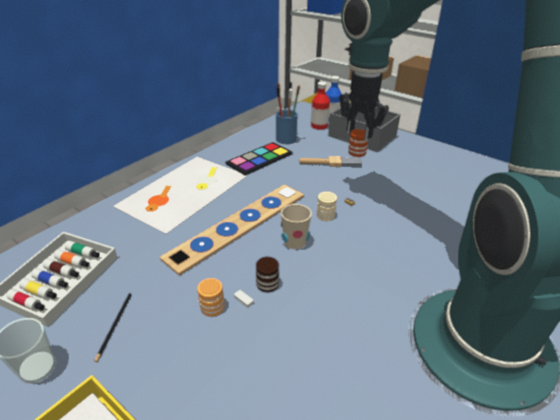

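Run:
```python
from h import *
im=cv2.imread("pics/s1.png")[90:190,310:430]
cv2.imwrite("pics/s1c.png",cv2.resize(im,None,fx=5,fy=5,interpolation=cv2.INTER_CUBIC))
c=camera_info("side");T=np.linalg.inv(c["world_from_camera"])
for z in (18,140,150,160,170,190): 
    p=T@[469,-305,z,1];print(z,cv2.projectPoints(p[:3].reshape(1,3),np.zeros(3),np.zeros(3),c["mtx"],np.array([c["k1"],0,0,0.]))[0].round(1))
```

```text
18 [[[352.2 185.2]]]
140 [[[357.2 147.5]]]
150 [[[357.6 144.2]]]
160 [[[358.1 140.9]]]
170 [[[358.5 137.6]]]
190 [[[359.4 130.7]]]
```

View pics/s1c.png

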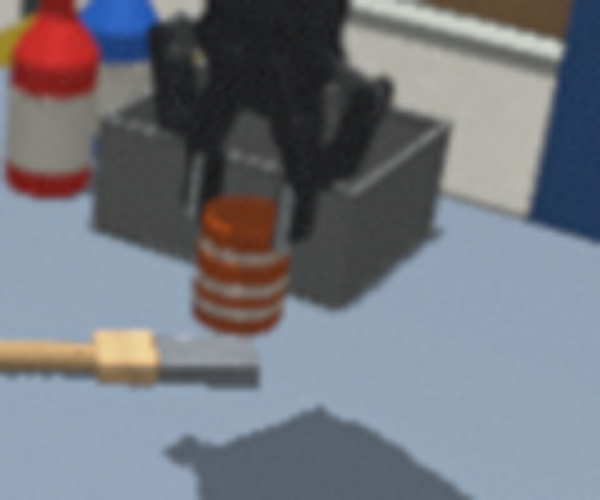

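```bash
python3 -m pendant '[[1,[20,6,0],[0,0,0]],[1,[36,11,0],[0,0,0]],[1,[36,11,0],[0,0,0]],[1,[36,11,0],[0,0,0]],[1,[36,11,0],[0,0,0]],[1,[36,11,0],[0,0,0]],[1,[36,11,0],[0,0,0]],[1,[36,11,0],[0,0,0]]]'
python3 -m pendant '[[1,[36,11,0],[0,0,0]],[1,[36,11,0],[0,0,0]],[1,[24,6,0],[0,0,0]],[1,[12,4,0],[0,0,0]],[1,[0,0,0],[0,0,0]],[1,[0,0,0],[0,0,0]]]'
python3 - <<'E'
from h import *
go(617.7,63.6,33)
im=capture("side");cv2.imwrite("pics/s2c.png",cv2.resize(im[100:280,140:340],None,fx=3,fy=3,interpolation=cv2.INTER_CUBIC)[:,:,::-1])
E
```

```text
t: 4.67
eef_pos: [574.3, -38.8, 135.7]
tcp_rot: [-2.315, -2.123, 0.001]
wrist_force: [1.5, -0.6, -0.6]
grip_width: 46.5
t: 5.17
eef_pos: [615.2, 64.1, 135.6]
tcp_rot: [-2.314, -2.124, 0.002]
wrist_force: [0.1, -0.3, -1.0]
grip_width: 46.6
t 5.1667 pos [615.2  64.1 135.6] w 46.6 F [ 0.1 -0.3 -1. ]
yaw y-axis -0.0855 tilt [-0.    -0.001 -1.   ] q7 -0.44
tool delta [ -0.3   2.7 102.6]
```

View pics/s2c.png

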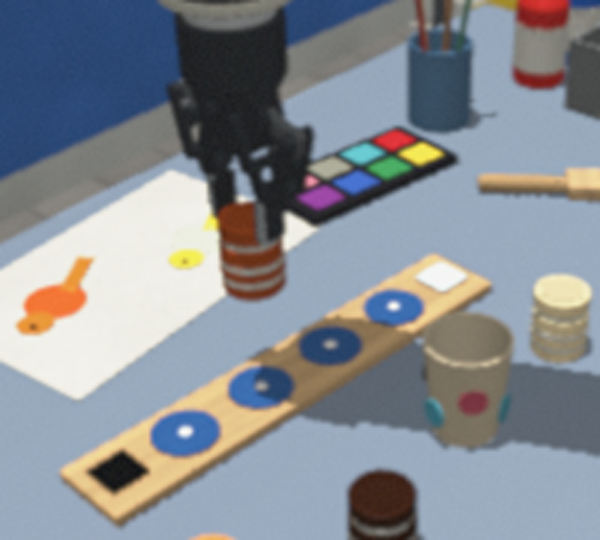

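```bash
python3 -m pendant '[[1,[0,2.5,15],[0,0,0]],[1,[0,0,25],[0,0,0]],[1,[0,0,25],[0,0,0]],[1,[0,0,20],[0,0,0]],[1,[0,0,8],[0,0,0]],[1,[0,0,4],[0,0,0]],[1,[0,0,0],[0,0,0]],[1,[0,0,0],[0,0,0]]]'
python3 -m pendant '[[1,[0,0,2],[0,0,0]],[1,[0,0,1],[0,0,0]],[1,[0,0,0],[0,0,0]]]'
python3 -m pendant '[[1,[0,0,2],[0,0,0]],[1,[0,0,0],[0,0,0]],[1,[0,0,0],[0,0,0]]]'
```

```text
t: 5.88
eef_pos: [618.6, 63.8, 40.2]
tcp_rot: [2.315, 2.123, 0.001]
wrist_force: [-0.4, 0.1, -0.4]
grip_width: 45.8
t: 6.13
eef_pos: [618.4, 64.1, 36.8]
tcp_rot: [2.315, 2.123, 0.001]
wrist_force: [-0.4, 1.2, -0.3]
grip_width: 46.3
t: 6.38
eef_pos: [618.1, 64.1, 34.4]
tcp_rot: [-2.315, -2.124, 0.0]
wrist_force: [-0.3, -0.7, -1.3]
grip_width: 46.3
```

```bash
python3 -m pendant '[[1,[0,0,1.5],[0,0,0]],[1,[0,0,0],[0,0,0]],[1,[0,0,0],[0,0,0]]]'
python3 -m pendant '[[1,[0,0,1],[0,0,0]],[1,[0,0,0],[0,0,0]],[1,[0,0,0],[0,0,0]]]'
```

```text
t: 6.63
eef_pos: [618.1, 64.1, 32.8]
tcp_rot: [-2.315, -2.124, 0.0]
wrist_force: [0.2, -0.3, -1.5]
grip_width: 46.4
t: 6.88
eef_pos: [618.2, 64.3, 32.3]
tcp_rot: [2.315, 2.124, 0.0]
wrist_force: [-2.4, 0.9, 6.3]
grip_width: 46.1
```

```bash
python3 -m pendant '[[0.3,[0,0,0],[0,0,0]],[0,[0,0,0],[0,0,0]],[-0.5,[0,0,0],[0,0,0]],[-1,[0,0,0],[0,0,0]],[-1,[0,0,0],[0,0,0]],[-1,[0,0,0],[0,0,0]],[-1,[0,0,0],[0,0,0]]]'
python3 -m pendant '[[-1,[0,0,-10],[0,0,0]],[-1,[0,0,-25],[0,0,0]],[-1,[0,0,-35],[0,0,0]],[-1,[0,0,-35],[0,0,0]],[-1,[0,0,-15],[0,0,0]],[-1,[-14,-8,0],[0,0,0]],[-1,[-28,-17,0],[0,0,0]],[-1,[-28,-17,0],[0,0,0]]]'
python3 -m pendant '[[-1,[-28,-17,0],[0,0,0]],[-1,[-28,-17,0],[0,0,0]],[-1,[-28,-17,0],[0,0,0]],[-1,[-28,-17,0],[0,0,0]],[-1,[-28,-16,0],[0,0,0]],[-1,[-19,-10,0],[0,0,0]],[-1,[0,0,0],[0,0,0]],[-1,[0,0,0],[0,0,0]]]'
python3 - <<'E'
from h import *
go(462.6,-152.5,16)
im=capture("side");cv2.imwrite("pics/s3c.png",cv2.resize(im[100:300,140:380],None,fx=2.5,fy=2.5,interpolation=cv2.INTER_CUBIC)[:,:,::-1])
E
```

```text
t: 7.47
eef_pos: [618.1, 64.1, 31.8]
tcp_rot: [-2.315, -2.124, 0.0]
wrist_force: [0.6, 0.1, 0.6]
grip_width: 85.8
t: 8.13
eef_pos: [569.8, -1.9, 152.8]
tcp_rot: [2.313, 2.126, 0.001]
wrist_force: [1.1, -0.6, -0.1]
grip_width: 85.5
t: 8.8
eef_pos: [462.6, -153.3, 152.7]
tcp_rot: [2.316, 2.121, 0.0]
wrist_force: [0.8, 0.2, -0.8]
grip_width: 85.3
t 8.8 pos [ 462.6 -153.3  152.7] w 85.3 F [ 0.8  0.2 -0.8]
yaw y-axis -0.0882 tilt [-0.001  0.001 -1.   ] q7 0.05
tool delta [  0.9  -0.2 136.7]
```

View pics/s3c.png

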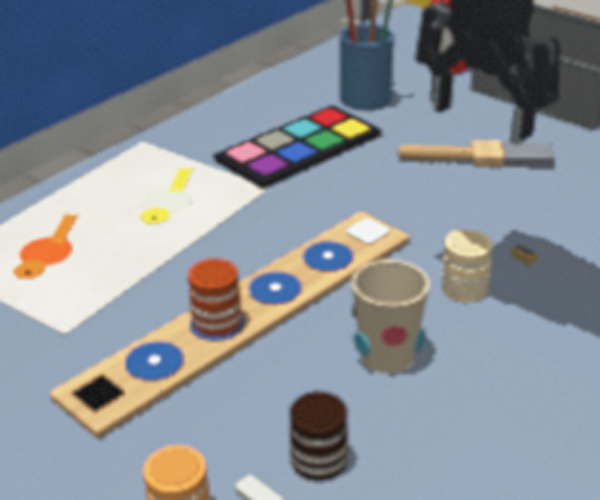

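The rust pot stands upright on mark b, crop (215,300), and the gripper is above the cream pot, crop (467,265).

```bash
python3 -m pendant '[[-1,[1,0,20],[0,0,0]],[-1,[0,0,32],[0,0,0]],[-1,[0,0,32],[0,0,0]],[-1,[0,0,28],[0,0,0]],[-1,[0,0,15],[0,0,0]],[-1,[0,0,10],[0,0,0]],[-1,[0,0,0],[0,0,0]],[-1,[0,0,0],[0,0,0]]]'
python3 -m pendant '[[1,[0,0,0],[0,0,0]],[1,[0,0,0],[0,0,0]],[1,[0,0,0],[0,0,0]],[1,[0,0,0],[0,0,0]],[1,[0,0,0],[0,0,0]],[1,[0,0,0],[0,0,0]],[1,[0,0,0],[0,0,0]],[1,[0,0,0],[0,0,0]]]'
python3 -m pendant '[[1,[0,0,-10],[0,0,0]],[1,[0,0,-20],[0,0,0]],[1,[0,0,-25],[0,0,0]],[1,[0,0,-25],[0,0,0]],[1,[0,0,-25],[0,0,0]],[1,[0,0,-15],[0,0,0]],[1,[0,0,0],[0,0,0]],[1,[0,0,0],[0,0,0]]]'
python3 -c "from h import *;go(604,-95.9,36)"
```

```text
t: 9.52
eef_pos: [463.6, -150.8, 15.3]
tcp_rot: [-2.314, -2.125, -0.0]
wrist_force: [0.5, 0.9, 0.4]
grip_width: 85.5
t: 10.18
eef_pos: [463.6, -151.6, 16.1]
tcp_rot: [2.314, 2.123, 0.001]
wrist_force: [-4.1, 1.5, 16.9]
grip_width: 47.0
t: 10.85
eef_pos: [463.3, -151.6, 135.8]
tcp_rot: [2.314, 2.122, 0.001]
wrist_force: [-0.3, -0.0, -1.5]
grip_width: 46.6
t 10.85 pos [ 463.3 -151.6  135.8] w 46.6 F [-0.3 -0.  -1.5]
yaw y-axis -0.0862 tilt [-0.001  0.002 -1.   ] q7 0.03
tool delta [ 67.7 135.2 100. ]
```

```bash
python3 -m pendant '[[1,[8,15,0],[0,0,0]],[1,[15,30,0],[0,0,0]],[1,[15,30,0],[0,0,0]],[1,[15,30,0],[0,0,0]],[1,[10,20,0],[0,0,0]],[1,[5,10,0],[0,0,0]],[1,[0,0,0],[0,0,0]],[1,[0,0,0],[0,0,0]]]'
python3 -m pendant '[[1,[0,0,15],[0,0,0]],[1,[0,0,25],[0,0,0]],[1,[0,0,25],[0,0,0]],[1,[0,0,20],[0,0,0]],[1,[0,0,10],[0,0,0]],[1,[0,0,5],[0,0,0]],[1,[0,0,0],[0,0,0]],[1,[0,0,0],[0,0,0]]]'
python3 -m pendant '[[1,[0,0,2],[0,0,0]],[1,[0,0,0],[0,0,0]],[1,[0,0,0],[0,0,0]]]'
python3 -m pendant '[[1,[0,0,1],[0,0,0]],[1,[0,0,0],[0,0,0]],[1,[0,0,0],[0,0,0]]]'
python3 -c "from h import *;go(604,-95.9,30)"
```

```text
t: 11.52
eef_pos: [602.5, -95.1, 133.7]
tcp_rot: [-2.313, -2.123, 0.002]
wrist_force: [-0.9, 0.2, -1.8]
grip_width: 46.9
t: 12.18
eef_pos: [603.6, -95.5, 35.8]
tcp_rot: [2.315, 2.123, 0.001]
wrist_force: [-1.3, -0.4, -0.4]
grip_width: 46.6
t: 12.43
eef_pos: [603.7, -95.3, 33.5]
tcp_rot: [2.314, 2.123, 0.001]
wrist_force: [-0.0, -0.0, 0.1]
grip_width: 46.5
t: 12.68
eef_pos: [603.4, -95.2, 31.9]
tcp_rot: [-2.315, -2.124, -0.0]
wrist_force: [0.5, 0.8, -1.2]
grip_width: 46.5
t 12.6833 pos [603.4 -95.2  31.9] w 46.5 F [ 0.5  0.8 -1.2]
yaw y-axis -0.086 tilt [ 0.  0. -1.] q7 -0.22
tool delta [-0.6  0.7  1.9]
```

```bash
python3 -m pendant '[[1,[0,0,1.5],[0,0,0]],[1,[0,0,0],[0,0,0]],[1,[0,0,0],[0,0,0]]]'
python3 -m pendant '[[0.3,[0,0,0],[0,0,0]],[0,[0,0,0],[0,0,0]],[-0.5,[0,0,0],[0,0,0]],[-1,[0,0,0],[0,0,0]],[-1,[0,0,0],[0,0,0]],[-1,[0,0,0],[0,0,0]],[-1,[0,0,0],[0,0,0]]]'
python3 -m pendant '[[-1,[0,0,-10],[0,0,0]],[-1,[0,0,-25],[0,0,0]],[-1,[0,0,-35],[0,0,0]],[-1,[0,0,-35],[0,0,0]],[-1,[0,0,-15],[0,0,0]],[-1,[12,-11,0],[0,0,0]],[-1,[27,-25,0],[0,0,0]],[-1,[27,-25,0],[0,0,0]]]'
python3 -m pendant '[[-1,[27,-25,0],[0,0,0]],[-1,[27,-25,0],[0,0,0]],[-1,[27,-25,0],[0,0,0]],[-1,[27,-25,0],[0,0,0]],[-1,[27,-25,0],[0,0,0]],[-1,[14,-10,0],[0,0,0]],[-1,[0,0,0],[0,0,0]],[-1,[0,0,0],[0,0,0]]]'
python3 -c "from h import *;go(427,136.3,16)"
```

```text
t: 12.93
eef_pos: [603.4, -95.2, 30.3]
tcp_rot: [-2.315, -2.124, -0.0]
wrist_force: [-0.4, -0.4, -0.3]
grip_width: 46.6
t: 13.52
eef_pos: [603.4, -95.2, 30.4]
tcp_rot: [-2.315, -2.124, -0.0]
wrist_force: [0.8, -0.2, 0.6]
grip_width: 85.5
t: 14.18
eef_pos: [547.8, -24.1, 151.1]
tcp_rot: [2.316, 2.121, 0.001]
wrist_force: [0.8, 1.9, -0.9]
grip_width: 85.2
t: 14.85
eef_pos: [426.4, 136.5, 151.2]
tcp_rot: [2.312, 2.126, 0.001]
wrist_force: [-0.5, -0.7, 0.3]
grip_width: 85.4
t 14.85 pos [426.4 136.5 151.2] w 85.4 F [-0.5 -0.7  0.3]
yaw y-axis -0.084 tilt [-0.     0.001 -1.   ] q7 -0.59
tool delta [ -0.2   0.4 135.2]
```

Now the brown pot, to mark a.

```bash
python3 -m pendant '[[-1,[0,0,20],[0,0,0]],[-1,[0,0,32],[0,0,0]],[-1,[0,0,32],[0,0,0]],[-1,[0,0,26],[0,0,0]],[-1,[0,0,15],[0,0,0]],[-1,[0,0,10],[0,0,0]],[-1,[0,0,0],[0,0,0]],[-1,[0,0,0],[0,0,0]]]'
python3 -m pendant '[[1,[0,0,0],[0,0,0]],[1,[0,0,0],[0,0,0]],[1,[0,0,0],[0,0,0]],[1,[0,0,0],[0,0,0]],[1,[0,0,0],[0,0,0]],[1,[0,0,0],[0,0,0]],[1,[0,0,0],[0,0,0]],[1,[0,0,0],[0,0,0]]]'
python3 -m pendant '[[1,[0,0,-10],[0,0,0]],[1,[0,0,-20],[0,0,0]],[1,[0,0,-25],[0,0,0]],[1,[0,0,-25],[0,0,0]],[1,[0,0,-25],[0,0,0]],[1,[0,0,-15],[0,0,0]],[1,[0,0,0],[0,0,0]],[1,[0,0,0],[0,0,0]]]'
python3 - <<'E'
from h import *
go(624.5,143.3,36)
im=capture("side");cv2.imwrite("pics/s4c.png",cv2.resize(im[100:300,140:380],None,fx=2.5,fy=2.5,interpolation=cv2.INTER_CUBIC)[:,:,::-1])
E
```

```text
t: 15.52
eef_pos: [427.0, 135.6, 15.8]
tcp_rot: [-2.315, -2.123, 0.0]
wrist_force: [0.3, 0.5, 0.6]
grip_width: 85.0
t: 16.18
eef_pos: [427.1, 135.9, 16.5]
tcp_rot: [2.314, 2.123, 0.002]
wrist_force: [-5.4, -1.9, 20.2]
grip_width: 46.5
t: 16.85
eef_pos: [427.0, 135.7, 136.2]
tcp_rot: [2.314, 2.123, 0.002]
wrist_force: [-0.2, -0.6, -0.8]
grip_width: 46.7
t 16.85 pos [427.  135.7 136.2] w 46.7 F [-0.2 -0.6 -0.8]
yaw y-axis -0.0864 tilt [ 0.     0.002 -1.   ] q7 -0.62
tool delta [ 24.6 195.9 100.6]
```

View pics/s4c.png

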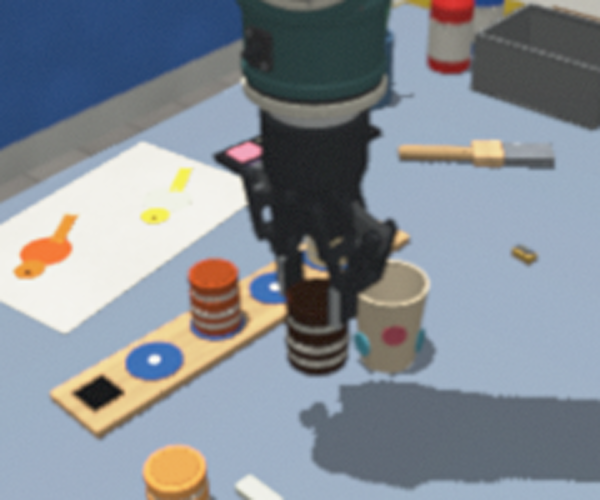

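The brown pot is lifted, crop (317,325). Rust still stands on b, and the cup is where it was.

```bash
python3 -m pendant '[[1,[2,15,0],[0,0,0]],[1,[4,32,0],[0,0,0]],[1,[4,32,0],[0,0,0]],[1,[4,32,0],[0,0,0]],[1,[4,32,0],[0,0,0]],[1,[4,32,0],[0,0,0]],[1,[2.5,20,0],[0,0,0]],[1,[0,0,0],[0,0,0]]]'
python3 -m pendant '[[1,[0,0,15],[0,0,0]],[1,[0,0,25],[0,0,0]],[1,[0,0,25],[0,0,0]],[1,[0,0,20],[0,0,0]],[1,[0,0,10],[0,0,0]],[1,[0,0,5],[0,0,0]],[1,[0,0,0],[0,0,0]],[1,[0,0,0],[0,0,0]]]'
python3 -m pendant '[[1,[0,0,3],[0,0,0]],[1,[0,0,0],[0,0,0]],[1,[0,0,0],[0,0,0]]]'
python3 -m pendant '[[1,[0,0,1.5],[0,0,0]],[1,[0,0,0],[0,0,0]],[1,[0,0,0],[0,0,0]]]'
python3 -c "from h import *;go(624.5,143.3,30)"
```

```text
t: 17.57
eef_pos: [625.3, 143.0, 133.0]
tcp_rot: [-2.315, -2.121, 0.002]
wrist_force: [0.5, -0.3, -0.4]
grip_width: 46.8
t: 18.23
eef_pos: [623.2, 143.8, 36.0]
tcp_rot: [2.315, 2.124, 0.001]
wrist_force: [0.3, -0.2, -1.0]
grip_width: 46.7
t: 18.48
eef_pos: [623.2, 143.5, 32.9]
tcp_rot: [2.315, 2.124, 0.001]
wrist_force: [-0.3, -0.8, 0.2]
grip_width: 46.6
t: 18.73
eef_pos: [623.0, 143.5, 30.9]
tcp_rot: [-2.315, -2.124, -0.0]
wrist_force: [-0.6, 0.3, -1.4]
grip_width: 46.6
t 18.7333 pos [623.  143.5  30.9] w 46.6 F [-0.6  0.3 -1.4]
yaw y-axis -0.0861 tilt [ 0.  0. -1.] q7 -0.65
tool delta [-0.   1.5  0.9]
```

```bash
python3 -m pendant '[[1,[0,1,0.5],[0,0,0]],[0.3,[0,0,0],[0,0,0]],[0,[0,0,0],[0,0,0]],[-0.5,[0,0,0],[0,0,0]],[-1,[0,0,0],[0,0,0]],[-1,[0,0,0],[0,0,0]],[-1,[0,0,0],[0,0,0]],[-1,[0,0,0],[0,0,0]]]'
python3 -m pendant '[[-1,[0,0,-10],[0,0,0]],[-1,[0,0,-25],[0,0,0]],[-1,[0,0,-35],[0,0,0]],[-1,[0,0,-35],[0,0,0]],[-1,[0,0,-15],[0,0,0]],[-1,[10,-16,0],[0,0,0]],[-1,[19,-30,0],[0,0,0]],[-1,[19,-30,0],[0,0,0]]]'
python3 -m pendant '[[-1,[19,-30,0],[0,0,0]],[-1,[19,-30,0],[0,0,0]],[-1,[13,-22,0],[0,0,0]],[-1,[0,0,0],[0,0,0]],[-1,[0,0,0],[0,0,0]]]'
python3 -c "from h import *;go(474,255.9,16)"
```

```text
t: 19.4
eef_pos: [624.0, 143.4, 30.4]
tcp_rot: [-2.315, -2.124, -0.0]
wrist_force: [-0.5, 0.8, 0.0]
grip_width: 85.3
t: 20.07
eef_pos: [551.9, 197.7, 151.2]
tcp_rot: [2.317, 2.121, 0.001]
wrist_force: [0.5, 1.4, -0.4]
grip_width: 85.4
t: 20.48
eef_pos: [474.3, 256.6, 151.4]
tcp_rot: [2.312, 2.126, 0.001]
wrist_force: [-0.1, 0.1, 0.4]
grip_width: 85.8
t 20.4833 pos [474.3 256.6 151.4] w 85.8 F [-0.1  0.1  0.4]
yaw y-axis -0.0835 tilt [ 0.     0.001 -1.   ] q7 -0.85
tool delta [ -0.8  -0.4 135.4]
```

```bash
python3 -m pendant '[[-1,[-0.5,0,20],[0,0,0]],[-1,[0,0,32],[0,0,0]],[-1,[0,0,32],[0,0,0]],[-1,[0,0,26],[0,0,0]],[-1,[0,0,15],[0,0,0]],[-1,[0,0,10],[0,0,0]],[-1,[0,0,0],[0,0,0]],[-1,[0,0,0],[0,0,0]]]'
python3 -m pendant '[[1,[0,0,0],[0,0,0]],[1,[0,0,0],[0,0,0]],[1,[0,0,0],[0,0,0]],[1,[0,0,0],[0,0,0]],[1,[0,0,0],[0,0,0]],[1,[0,0,0],[0,0,0]],[1,[0,0,0],[0,0,0]],[1,[0,0,0],[0,0,0]]]'
python3 -m pendant '[[1,[0,0,-10],[0,0,0]],[1,[0,0,-20],[0,0,0]],[1,[0,0,-25],[0,0,0]],[1,[0,0,-25],[0,0,0]],[1,[0,0,-25],[0,0,0]],[1,[0,0,-15],[0,0,0]],[1,[0,0,0],[0,0,0]],[1,[0,0,0],[0,0,0]]]'
python3 - <<'E'
from h import *
go(610.8,-16.2,36)
im=capture("side");cv2.imwrite("pics/s5.png",im[:,:,::-1])
E
```

```text
t: 21.15
eef_pos: [475.6, 255.0, 15.9]
tcp_rot: [2.315, 2.123, 0.0]
wrist_force: [0.2, 0.4, -0.2]
grip_width: 85.6
t: 21.82
eef_pos: [475.6, 255.4, 16.6]
tcp_rot: [2.314, 2.123, 0.002]
wrist_force: [-3.4, -1.8, 15.2]
grip_width: 46.8
t: 22.48
eef_pos: [475.4, 255.1, 136.3]
tcp_rot: [2.315, 2.123, 0.002]
wrist_force: [-1.0, 0.0, -1.5]
grip_width: 46.3
t 22.4833 pos [475.4 255.1 136.3] w 46.3 F [-1.   0.  -1.5]
yaw y-axis -0.0863 tilt [ 0.001  0.002 -1.   ] q7 -0.87
tool delta [-258.6  158.1  100.4]
```

View pics/s5.png

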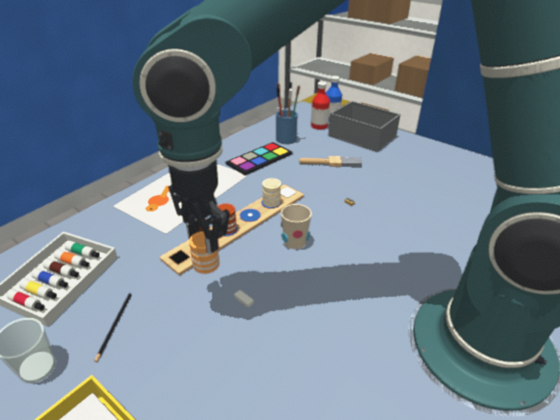

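Apricot is held at (204,253), and cream stands on d at (271,193). Next is mark c.

```bash
python3 -m pendant '[[1,[-15,9,0],[0,0,0]],[1,[-30,18,0],[0,0,0]],[1,[-30,18,0],[0,0,0]],[1,[-30,18,0],[0,0,0]],[1,[-30,18,0],[0,0,0]],[1,[-30,18,0],[0,0,0]],[1,[-30,18,0],[0,0,0]],[1,[-30,18,0],[0,0,0]]]'
python3 -m pendant '[[1,[-20,15,0],[0,0,0]],[1,[-13.5,8,0],[0,0,0]],[1,[0,0,0],[0,0,0]],[1,[0,0,0],[0,0,0]],[1,[0,0,0],[0,0,0]]]'
python3 -c "from h import *;go(610.8,-16.2,36)"
```

```text
t: 23.2
eef_pos: [590.0, 17.6, 134.1]
tcp_rot: [-2.314, -2.123, 0.002]
wrist_force: [0.0, 1.1, -1.1]
grip_width: 46.8
t: 23.62
eef_pos: [609.5, -14.6, 134.8]
tcp_rot: [-2.312, -2.125, 0.001]
wrist_force: [0.3, -0.3, -0.0]
grip_width: 46.8
t 23.6167 pos [609.5 -14.6 134.8] w 46.8 F [ 0.3 -0.3 -0. ]
yaw y-axis -0.0845 tilt [ 0.001 -0.001 -1.   ] q7 -0.32
tool delta [-1.5  1.6 98.8]
```

```bash
python3 -m pendant '[[1,[-1,1,15],[0,0,0]],[1,[0,0,25],[0,0,0]],[1,[0,0,25],[0,0,0]],[1,[0,0,20],[0,0,0]],[1,[0,0,10],[0,0,0]],[1,[0,0,5],[0,0,0]],[1,[0,0,0],[0,0,0]],[1,[0,0,0],[0,0,0]]]'
python3 -m pendant '[[1,[0,0,2],[0,0,0]],[1,[0,0,1.5],[0,0,0]],[1,[0,0,0],[0,0,0]],[1,[0,0,0],[0,0,0]]]'
python3 -c "from h import *;go(610.8,-16.2,30.8)"
```

```text
t: 24.28
eef_pos: [611.6, -16.5, 36.3]
tcp_rot: [2.314, 2.124, 0.001]
wrist_force: [-0.2, 0.6, -0.2]
grip_width: 46.7
t: 24.62
eef_pos: [611.3, -17.1, 32.2]
tcp_rot: [2.315, 2.124, 0.0]
wrist_force: [0.3, -0.6, -1.4]
grip_width: 46.7
t 24.6167 pos [611.3 -17.1  32.2] w 46.7 F [ 0.3 -0.6 -1.4]
yaw y-axis -0.086 tilt [ 0.  0. -1.] q7 -0.38
tool delta [ 0.9 -0.5  1.4]
```

```bash
python3 -m pendant '[[1,[0,0,1.3],[0,0,0]],[0.3,[0,0,0],[0,0,0]],[0,[0,0,0],[0,0,0]],[-0.5,[0,0,0],[0,0,0]],[-1,[0,0,0],[0,0,0]],[-1,[0,0,0],[0,0,0]],[-1,[0,0,0],[0,0,0]],[-1,[0,0,0],[0,0,0]]]'
python3 -m pendant '[[-1,[0,0,-10],[0,0,0]],[-1,[0,0,-25],[0,0,0]],[-1,[0,0,-35],[0,0,0]],[-1,[0,0,-35],[0,0,0]],[-1,[0,0,-30],[0,0,0]],[-1,[-20,-8,-20],[0,0,0]],[-1,[-36,-10,0],[0,0,0]],[-1,[-36,-10,0],[0,0,0]]]'
python3 -m pendant '[[-1,[-36,-15,0],[0,0,0]],[-1,[-36,-15,0],[0,0,0]],[-1,[-36,-15,0],[0,0,0]],[-1,[-36,-15,0],[0,0,0]],[-1,[-36,-15,0],[0,0,0]],[-1,[-36,-15,0],[0,0,0]],[-1,[-36,-15,0],[0,0,0]],[-1,[-36,-15,0],[0,0,0]]]'
python3 -m pendant '[[-1,[-36,-15,0],[0,0,0]],[-1,[-36,-15,0],[0,0,0]],[-1,[-30,-10,0],[0,0,0]],[-1,[0,0,0],[0,0,0]],[-1,[0,0,0],[0,0,0]],[-1,[0,0,0],[0,0,0]]]'
python3 - <<'E'
from h import *
im=capture("top");cv2.imwrite("pics/t6.png",cv2.resize(im[135:285,160:380],None,fx=3.5,fy=3.5,interpolation=cv2.INTER_CUBIC)[:,:,::-1])
for c in circles(im,11,22):
    if 140<c[1]<290 and 180<c[0]<380: print(c.round(1),"z76.5",px2w("top",c[:2],76.5).round(1))
im=capture("side");cv2.imwrite("pics/s6.png",cv2.resize(im[150:290,140:360],None,fx=3,fy=3,interpolation=cv2.INTER_CUBIC)[:,:,::-1])
E
```

```text
t: 25.28
eef_pos: [611.1, -17.1, 30.5]
tcp_rot: [-2.315, -2.124, 0.0]
wrist_force: [0.3, 0.7, 0.1]
grip_width: 85.4
t: 25.95
eef_pos: [575.6, -106.3, 187.9]
tcp_rot: [2.31, 2.125, 0.003]
wrist_force: [0.0, -1.0, -0.6]
grip_width: 86.0
t: 26.62
eef_pos: [429.9, -384.4, 186.6]
tcp_rot: [2.314, 2.124, 0.0]
wrist_force: [0.9, -0.5, 0.1]
grip_width: 85.7
t: 27.12
eef_pos: [382.8, -480.6, 186.0]
tcp_rot: [2.314, 2.124, 0.001]
wrist_force: [-0.0, 1.3, -0.5]
grip_width: 85.3
[289.7 244.3  18.3] z76.5 [466.  -14.7  76.5]
[332.7 174.7  15.2] z76.5 [599.3 -99.5  76.5]
[249.3 166.   12.6] z76.5 [618.4  61.8  76.5]
[291.  175.7  13.5] z76.5 [598.4 -18.9  76.5]
[289.7 244.3  11.6] z76.5 [466.  -14.7  76.5]
```

View pics/t6.png

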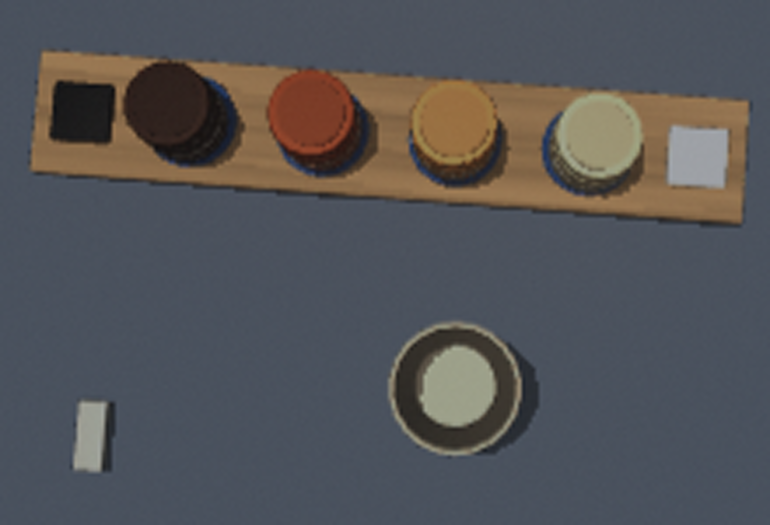

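View pics/s6.png

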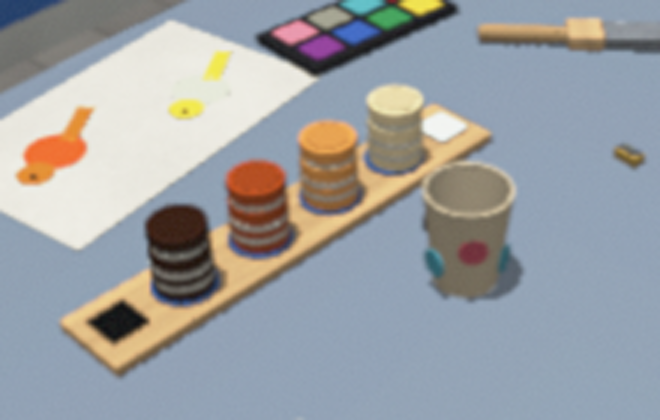

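All four stand upright in order, with crop lid centres brown (169,104), rust (312,113), apricot (455,121) and cream (599,134), and the cup is unmoved. I'll check the offsets before handing in.

Run:
```python
from h import *
for n,x,y,m in [("bro",168.5,104,(624.5,143.3)),("rus",312,112.5,(617.7,63.6)),("apr",455,121.5,(610.8,-16.2)),("cre",599,135,(604,-95.9))]:
    p=px2w("top",(160+(x+.5)/3.5-.5,135+(y+.5)/3.5-.5),76.5);print(n,p.round(1),(p[:2]-m).round(1))
```

```text
bro [622.8 142.8  76.5] [-1.7 -0.5]
rus [616.9  62.9  76.5] [-0.8 -0.7]
apr [610.7 -16.4  76.5] [-0.1 -0.2]
cre [602.1 -95.9  76.5] [-1.9 -0. ]
```

```bash
python3 -c "from workcell import r;print(r.finish_job())"
```

```text
the job is handed in; nothing more can be done
None
```

I moved all four pots onto the board and handed the job in at about 27 s. The white tile is beyond mark d, so cream is on d, apricot on c, rust on b and brown on a.

- **Placement:** in the last top picture, each lid centre is within about 2 mm of its mark's centre, against the 12 mm limit. The camera calibration is itself only good to about 2 mm.
- **Standing and released:** both last pictures show the pots upright. The gripper is open and well clear of everything.
- **Cup:** it reads within about 1 mm of where it started.

Two readings disagreed. The gripper showed about 46.5 mm when closed on the 50 mm pots; I didn't find out why, but every pot was carried and set down without slipping. The automatic circle finder missed brown and gave apricot and cream centres mixed with the pot body. The offsets above therefore come from lid centres I read off the enlarged picture.

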